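# Lids on the pantry canisters

### The arm

A 7-joint arm with a two-finger parallel gripper is mounted at the origin on the work surface. World frame = base frame: x ahead of the robot, y to its left, z up, the work surface at z = 0. Lengths are in m, angles in rad, forces in N, time in s.
With the tool pointing down it reaches from about 0.4 to 0.85 m from the base axis. Payload 10.4 kg.
Tool frame: the origin (TCP) lies midway between the tips of the shut fingers; the grasp point (between the pads) lies 19 mm behind it; z points along the fingers, y is the line along which they close (so a half turn about z gives the same grasp; the last joint's range is limited). The gripper opens to 85 mm and grips with 20 to 120 N. Pads are 22 mm wide; open, the fingers measure 114 mm over their backs; the gripper's body (76 mm by 85 mm) begins 54 mm behind the grasp point. The pads swing forward as they close: fully open they stand 13 mm farther back than shut.
Start: joints at [-1.209, 0.332, -0.065, 1.46, 0.022, 1.35, -0.088], TCP at [0.235, 0.579, 0.231] pointing down, gripper open.
Joint ranges: [-2.6, 2.6], [-0.5, 2.12], [-1.47, 1.34], [0.16, 2.42], [-1.27, 4.41], [0.06, 2.06], [-2.6, 2.6]. Speed limits (rad/s): [2.22, 2.22, 2.79, 2.79, 3.14, 3.14, 3.14].

### API

Orientations are given as a unit quaternion [x, y, z, w].
In Python, from workcell import get_obs, camera, camera_params, hand_in gives the robot as it stands.
- The arm moves only by the tool carry_out, never from a script. Its argument "commands" is a list that holds one entry, the list of rows, each a list of 6 numbers: the shift along the tool's x, y, z in units of 40 mm (1.0 is 40 mm), then the turn, a rotation vector about the tool's x, y, z in units of 6 degrees (1.0 is 6 degrees). In form: [[[x, y, z, ax, ay, az], ...]]. A call has 1 to 20 rows; each row shifts and turns the commanded pose from where the row before left it, along the tool's axes as they then stand; what a row does not reach is not made up. A row lasts 1/12 s, in which the tool goes at most 41.7 mm and 7.16 degrees, less where a joint would pass 70% of its speed; a pose out of reach is approached as far as the arm can. A call is refused whole if a number of a shift passes 1 or a number of a turn 1, either way. A call with a gripper value outside its range is refused whole. "hand" is the closure, from -1 (fully open) to 1 (shut), set as the call begins (left out, the last holds). The fingers move at their own pace and stop on an object; "force" is the grip in N (left out, the last holds). Time passes only in rows, so rows that do not move let the fingers close. It gives the time, the measured TCP pose, the force, the opening and the grip force at its end, in the units of the state.
- get_obs(): the state, without advancing time (a new reading comes with each control period).
- camera(name): name is "side" or "top" or "wrist"; returns the picture (480x640x3 uint8, red, green, blue); there is no depth.
- camera_params(name): a dict with "mtx" (3x3 intrinsics, pixels), "R" (3x3) and "t" (3): a world point X has camera coordinates R X + t. Camera axes: x right, y down, z forward; pixel columns grow to the right and rows downward; lengths in m; the calibration is good to about 2 mm. A picture is of the moment at which its call begins: read the wrist's pose just before it. camera_params takes no time and is no camera call; for the wrist camera it gives the pose at the moment of the call.
- hand_in(): hands the job in; it is judged then, once.
The state is a dict: "clock": time; "joint_pos": joint angles; "joint_velocities": joint speeds; "tau": joint torques, N m; "position": TCP position; "ee_rot": TCP orientation; "ft_force": force on the tool from outside, world axes, zero at the start; "torque": the same for the moment, N m; "grip_width": opening from 0.0 (shut) to 1.0 (fully open); "grasp_force": force on a finger pad.
Only numpy, scipy, OpenCV 4.12 (cv2) and the standard library are available. Lean on these libraries where they do the work, as an engineer would, in place of code of your own. Each camera call takes 0.05 s, during which the arm holds its last target. There are 200 camera calls.

### The job

Close the four pantry canisters: put each lid on the canister glazed in its own colour, the right way up and seated flat on the rim with its plug in the mouth, set down rather than dropped. Leave the canisters standing where they are, and do not disturb the little cream pumpkin and the salt pot among them.

Things in the scene. Friction and masses are not known exactly. Their poses are not given: they have to be found in the camera images.
- canister_red: Open round stoneware canister glazed red inside and out, standing upright, loose, about 0.7 kg: outside diameter 96, wall 5, mouth 86 across, 110 tall. Origin: centre of the underside; z up. Yaw means nothing. Sizes in mm.
- lid_red: Round red-glazed lid, 0.16 kg, lying right way up. From its origin up: cork plug 68 in diameter (0 to 8), red disc 106 in diameter (8 to 15), upright round wooden knob 22 in diameter (15 to 43) to hold it by. The plug has 9 mm play all round in the mouth; seated, the disc rests on the rim and the lid's origin is 102 above the canister's. Origin: centre of underside; z up, yaw free. Sizes in mm.
- canister_yellow: Open round stoneware canister glazed yellow inside and out, standing upright, loose, about 0.7 kg: outside diameter 96, wall 5, mouth 86 across, 97 tall. Origin: centre of the underside; z up. Yaw means nothing. Sizes in mm.
- lid_yellow: Round yellow-glazed lid, 0.16 kg, lying right way up. From its origin up: cork plug 68 in diameter (0 to 8), yellow disc 106 in diameter (8 to 15), upright round wooden knob 22 in diameter (15 to 43) to hold it by. The plug has 9 mm play all round in the mouth; seated, the disc rests on the rim and the lid's origin is 89 above the canister's. Origin: centre of underside; z up, yaw free. Sizes in mm.
- canister_green: Open round stoneware canister glazed green inside and out, standing upright, loose, about 0.7 kg: outside diameter 96, wall 5, mouth 86 across, 84 tall. Origin: centre of the underside; z up. Yaw means nothing. Sizes in mm.
- lid_green: Round green-glazed lid, 0.16 kg, lying right way up. From its origin up: cork plug 68 in diameter (0 to 8), green disc 106 in diameter (8 to 15), upright round wooden knob 22 in diameter (15 to 43) to hold it by. The plug has 9 mm play all round in the mouth; seated, the disc rests on the rim and the lid's origin is 76 above the canister's. Origin: centre of underside; z up, yaw free. Sizes in mm.
- canister_blue: Open round stoneware canister glazed blue inside and out, standing upright, loose, about 0.7 kg: outside diameter 96, wall 5, mouth 86 across, 72 tall. Origin: centre of the underside; z up. Yaw means nothing. Sizes in mm.
- lid_blue: Round blue-glazed lid, 0.16 kg, lying right way up. From its origin up: cork plug 68 in diameter (0 to 8), blue disc 106 in diameter (8 to 15), upright round wooden knob 22 in diameter (15 to 43) to hold it by. The plug has 9 mm play all round in the mouth; seated, the disc rests on the rim and the lid's origin is 64 above the canister's. Origin: centre of underside; z up, yaw free. Sizes in mm.
- pumpkin: Small cream-coloured ceramic pumpkin, loose bystander, 52 in diameter, 40 tall with its brown stem. Origin: centre of the underside, z up. Sizes in mm.
- salt_pot: Small dark wooden salt pot with a steel top, loose bystander, 48 in diameter, 36 tall. Origin: centre of the underside, z up. Sizes in mm.
Not all that is in view belongs to the job. Of the things like the lid_yellow, leave any that is pink; of the rest the larger one is meant.

How it is judged:
By the outcome, as a careful person would: the job done as asked, in the order asked, and still so for the second after the job is handed in, with the robot touching nothing.
It also fails if it takes over 112 s, if anything falls off the work surface, if the arm or the gripper's body presses on something with over 40 N, if the wrist force passes 120 N, or if a joint passes its speed limit or range.

## Working session

There is one attempt and no reset: what is moved stays moved. The work goes in short steps, Python scripts to look and compute and a tool call to move; the robot and the scene stay as the last step left them, time stands still between calls to the robot, and variables do not carry over. Pictures are saved under pics/ and viewed, at most 14 in all, crops included, and the job is handed in when it is done.

Besides the shell and the picture viewer there is one more tool, called after ">>>" as name(argument=value, ...), one argument or row to a line, values as JSON. carry_out: Moves the arm, as the interface text tells. Its arguments: {"type":"object","properties":{"commands":{"type":"array"},"hand":{"type":"number"},"force":{"type":"number"}},"required":["commands"]}

```bash
mkdir -p pics; ls; python3 - <<'E'
from workcell import *
import cv2
o=get_obs(); print({k:o[k] for k in('clock','position','ee_rot','ft_force','grip_width')})
for n in('top','side'):
    cv2.imwrite(f'pics/{n}0.png',camera(n)[:,:,::-1]); p=camera_params(n); print(n,p)
E
```

```text
pics
{'clock': 0.0, 'position': array([0.23449255, 0.57892713, 0.23050785]), 'ee_rot': array([ 1.91210677e-01,  9.81548748e-01, -7.25105450e-04, -8.39797991e-05]), 'ft_force': array([ 0.16318787,  0.4699694 , -0.34220906]), 'grip_width': 1.0004340389683053}
top {'mtx': array([[595.65100087,   0.        , 321.82730605],
       [  0.        , 595.65100087, 237.04374262],
       [  0.        ,   0.        ,   1.        ]]), 'R': array([[ 0.00598874, -0.99984239,  0.01671303],
       [-0.99381939, -0.00780366, -0.11073447],
       [ 0.11084744, -0.01594657, -0.99370949]]), 't': array([-0.07535137,  0.45776414,  1.28141085])}
side {'mtx': array([[489.26330205,   0.        , 321.04774928],
       [  0.        , 489.26330205, 237.27461438],
       [  0.        ,   0.        ,   1.        ]]), 'R': array([[ 0.87262434, -0.48830802, -0.00905749],
       [-0.30213092, -0.52516235, -0.79556358],
       [ 0.38372343,  0.6969647 , -0.6058024 ]]), 't': array([-0.41652495,  0.16041307,  0.841902  ])}
```

View pics/top0.png

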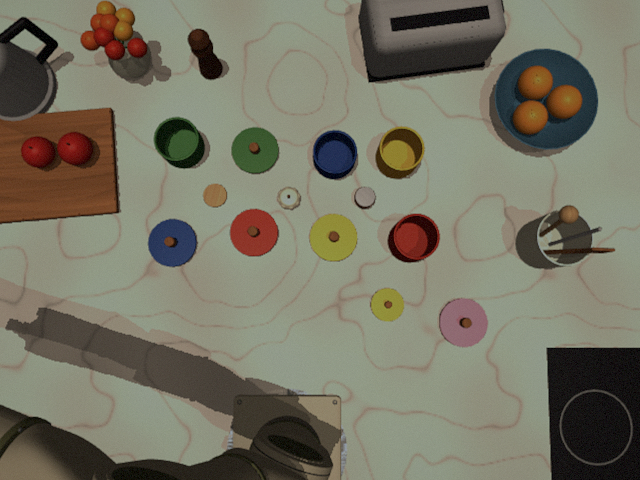

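View pics/side0.png

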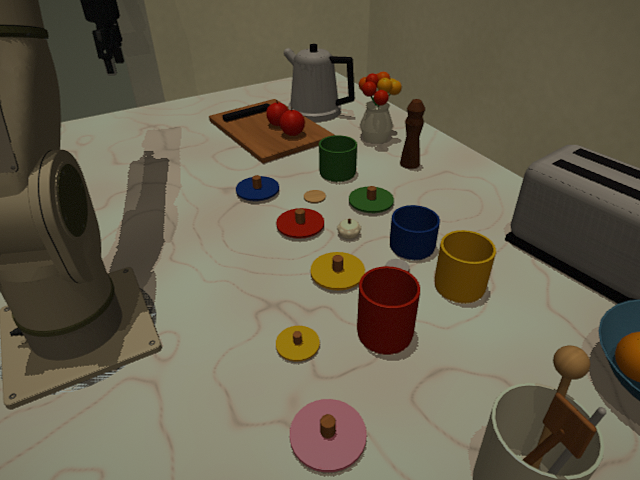

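The yellow-lid candidates in the top view are large yellow (333,237), small yellow (388,304) and pink (463,322). Pink is excluded, and the larger of the two yellows, at (333,237), is the one meant. I'll confirm it in a crop and measure everything by silhouette.

```bash
cat > h.py <<'E'
import numpy as np, cv2
from workcell import *
from scipy.optimize import least_squares
HUE={'red':(172,6),'yellow':(18,34),'green':(45,85),'blue':(100,128)}
def mask(img,c):
    h,s,v=cv2.split(cv2.cvtColor(img,cv2.COLOR_RGB2HSV)); a,b=HUE[c]
    m=((h>=a)&(h<=b)) if a<b else ((h>=a)|(h<=b))
    return (m&(s>110)&(v>25)).astype(np.uint8)
def blob(img,c,px,r=45):
    m=mask(img,c); w=np.zeros_like(m); cv2.circle(w,px,r,1,-1); m=m*w
    m=cv2.morphologyEx(m,cv2.MORPH_OPEN,np.ones((3,3),np.uint8))
    n,l,st,ce=cv2.connectedComponentsWithStats(m)
    k=1+np.argmax(st[1:,4]); ys,xs=np.where(l==k)
    return cv2.convexHull(np.c_[xs,ys].astype(np.float32))
def proj(P,X):
    q=(np.asarray(X)@P['R'].T+P['t'])@P['mtx'].T; return q[:,:2]/q[:,2:]
def cen(h):
    m=cv2.moments(h); return np.array([m['m10'],m['m01']])/m['m00'],m['m00']
def cyl(P,xy,r,z0,z1):
    a=np.linspace(0,2*np.pi,60,endpoint=False)
    X=np.vstack([np.c_[xy[0]+r*np.cos(a),xy[1]+r*np.sin(a),0*a+z] for z in(z0,z1)])
    return cv2.convexHull(proj(P,X).astype(np.float32))
def ray(P,px,z):
    d=P['R'].T@np.linalg.inv(P['mtx'])@[px[0],px[1],1]; c=-P['R'].T@P['t']
    return (c+d*(z-c[2])/d[2])[:2]
def fit(P,img,c,px,r,z0,z1,rad=45):
    b,A=cen(blob(img,c,px,rad))
    s=least_squares(lambda x:cen(cyl(P,x,r,z0,z1))[0]-b,ray(P,px,z1),diff_step=1e-3)
    return s.x,A/cen(cyl(P,s.x,r,z0,z1))[1]
H={'red':.110,'yellow':.097,'green':.084,'blue':.072}
E
python3 - <<'E'
from h import *
img=cv2.imread('pics/top0.png')[:,:,::-1].copy(); P=camera_params('top')
L={'red':(255,232),'yellow':(333,237),'green':(255,150),'blue':(172,243)}
C={'red':(414,238),'yellow':(402,152),'green':(180,142),'blue':(335,154)}
K={'red':(254,232),'yellow':(334,237),'green':(255,148),'blue':(170,241)}
for c in H:
    a,ra=fit(P,img,c,L[c],.053,.008,.015,36); b,rb=fit(P,img,c,C[c],.048,0,H[c],40)
    print(c,'lid',a.round(4),round(ra,2),'knob',ray(P,K[c],.043).round(4),'can',b.round(4),round(rb,2))
print('pumpkin',ray(P,(289,198),.02),'salt',ray(P,(365,198),.03),'coaster',ray(P,(215,195),0))
cv2.imwrite('pics/crop.png',cv2.resize(img[100:350,140:500,::-1],None,fx=2.2,fy=2.2,interpolation=cv2.INTER_CUBIC))
S=cv2.imread('pics/side0.png')[:,:,::-1].copy(); P=camera_params('side')
L={'red':(300,223),'yellow':(338,271),'green':(371,200),'blue':(257,188)}
C={'red':(388,310),'yellow':(464,267),'green':(338,158),'blue':(414,232)}
for c in H:
    a,ra=fit(P,S,c,L[c],.053,.008,.015,34); b,rb=fit(P,S,c,C[c],.048,0,H[c],48 if c!='red' else 60)
    print('side',c,'lid',a.round(4),round(ra,2),'can',b.round(4),round(rb,2))
E
```

```text
red lid [0.4697 0.0788] 0.95 knob [0.4662 0.075 ] can [ 0.4536 -0.2668] 0.91
yellow lid [ 0.46   -0.0972] 0.96 knob [ 0.4567 -0.0983] can [ 0.6402 -0.2362] 0.52
green lid [0.6563 0.0796] 0.9 knob [0.6522 0.0762] can [0.6574 0.2372] 0.41
blue lid [0.4456 0.258 ] 0.92 knob [0.4452 0.2553] can [ 0.6344 -0.098 ] 0.58
pumpkin [0.54556681 0.00110756] salt [ 0.54529109 -0.16690031] coaster [0.55447391 0.16835244]
side red lid [0.4692 0.08  ] 0.9 can [ 0.4536 -0.263 ] 0.95
side yellow lid [ 0.4594 -0.096 ] 0.95 can [ 0.6433 -0.237 ] 0.95
side green lid [0.656  0.0818] 0.88 can [0.6635 0.2447] 0.84
side blue lid [0.4451 0.2607] 0.86 can [ 0.6407 -0.0952] 0.86
```

View pics/crop.png

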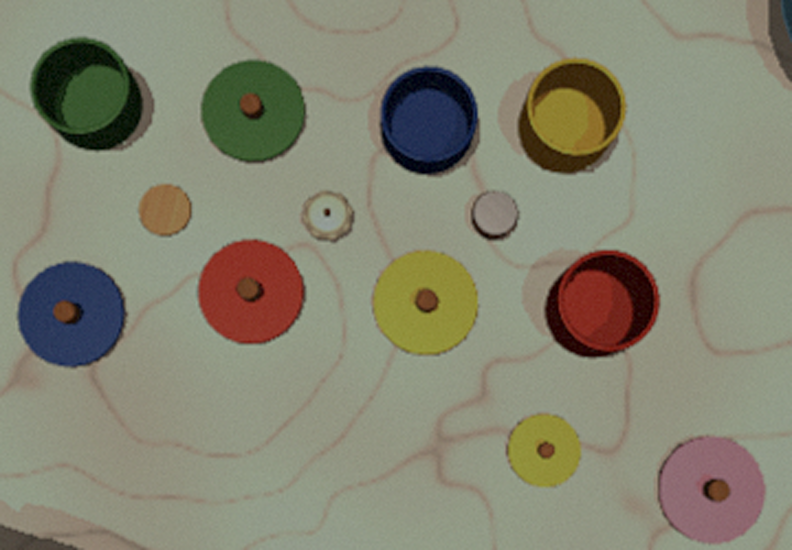

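The crop confirms it: the large yellow lid at (425,301) is the one, the small yellow at (544,450) and the pink at (711,490) stay. I read the canister rim centres in the crop as green (80,87), blue (428,116), yellow (576,108) and red (608,301). First I'll turn the tool so that its y points along world x and its x along world y.

```bash
python3 - <<'E'
from h import *
P=camera_params('top')
for c,p in {'green':(80,87),'blue':(428.5,116),'yellow':(576.5,108),'red':(608.5,301.5)}.items():
    print(c,ray(P,(140+(p[0]+.5)/2.2-.5,100+(p[1]+.5)/2.2-.5),H[c]).round(4))
E
cat > st.py <<'E'
import sys
from h import *
from scipy.spatial.transform import Rotation as R
o=get_obs(); M=R.from_quat(o['ee_rot']).as_matrix()
print('t',round(o['clock'],2),'pos',o['position'].round(4),'F',np.round(o['ft_force'],1),'w',round(o['grip_width']*85,1),'g',o['grasp_force'],'j7',round(o['joint_pos'][6],2))
T=np.array([[0,1,0],[1,0,0],[0,0,-1.]])
print('turn',(R.from_matrix(M.T@T).as_rotvec(degrees=True)/6).round(2))
if len(sys.argv)>3:
    print('shift',(M.T@(np.array(sys.argv[1:4],float)-o['position'])/.04).round(2))
E
```

```text
green [0.6586 0.2401]
blue [ 0.6365 -0.0976]
yellow [ 0.6394 -0.239 ]
red [ 0.451  -0.2654]
```

>>> carry_out(
  commands=[
    [[0,0,0,0,0,1],[0,0,0,0,0,1],[0,0,0,0,0,1],[0,0,0,0,0,1],[0,0,0,0,0,1],[0,0,0,0,0,1],[0,0,0,0,0,1],[0,0,0,0,0,1],[0,0,0,0,0,1],[0,0,0,0,0,1],[0,0,0,0,0,1],[0,0,0,0,0,0.33],[0,0,0,0,0,0]],
  ],
  hand=-1,
)

```text
clock: 1.18
position: [0.2344, 0.5791, 0.2308]
ee_rot: [0.708, 0.706, -0.0, 0.0]
ft_force: [-0.2, 0.4, 0.0]
grip_width: 1.001
grasp_force: 0.0
```

```bash
python3 st.py 0.445 0.259 0.14
```

```text
t 1.18 pos [0.2344 0.5791 0.2308] F [-0.2  0.4  0. ] w 85.1 g 0.0 j7 -1.24
turn [-0.    0.01 -0.02]
shift [-7.99  5.28  2.28]
```

>>> carry_out(
  commands=[
    [[-0.8,0.53,0.2,0,0,0],[-0.8,0.53,0.2,0,0,0],[-0.8,0.53,0.2,0,0,0],[-0.8,0.53,0.2,0,0,0],[-0.8,0.53,0.2,0,0,0],[-0.8,0.53,0.2,0,0,0],[-0.8,0.53,0.2,0,0,0],[-0.8,0.53,0.2,0,0,0],[-0.8,0.53,0.2,0,0,0],[-0.8,0.53,0.2,0,0,0],[0,0,0,0,0,0],[0,0,0,0,0,0]],
  ],
)

```text
clock: 2.18
position: [0.4473, 0.2569, 0.1509]
ee_rot: [0.708, 0.706, -0.001, 0.0]
ft_force: [-0.4, 0.6, -0.2]
grip_width: 1.001
grasp_force: 0.0
```

```bash
python3 st.py 0.445 0.259 0.019; python3 - <<'E'
from h import *
P=camera_params('wrist');img=camera('wrist');cv2.imwrite('pics/w1.png',img[:,:,::-1])
print('lid pred px',proj(P,[[.445,.259,.015]]),'knob',proj(P,[[.445,.259,.043]]), -P['R'].T@P['t'])
E
```

```text
t 2.18 pos [0.4473 0.2569 0.1509] F [-0.4  0.6 -0.2] w 85.1 g 0.0 j7 -0.57
turn [-0.01  0.01 -0.03]
shift [ 0.06 -0.06  3.3 ]
lid pred px [[320.02481617 220.39666391]] knob [[319.64901596 230.12268188]] [0.44792655 0.32574511 0.29307989]
```

View pics/w1.png

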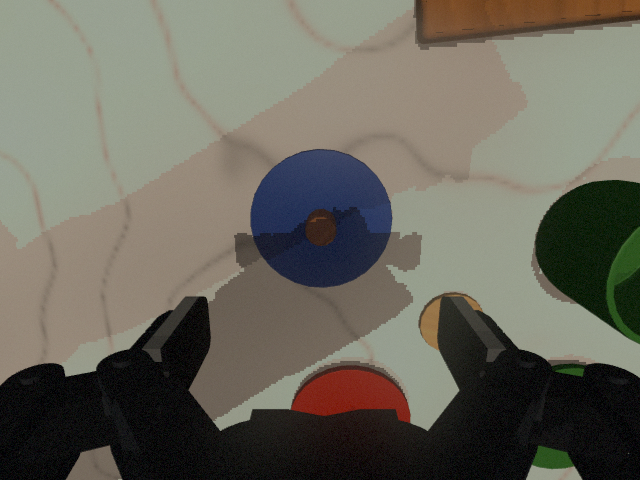

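The wrist view shows the blue lid at (321,218) with its knob at (320,224), within 2 mm of the prediction. Descending and gripping.

>>> carry_out(
  commands=[
    [[0.09,-0.06,0.5,0,0,0],[0,0,0.6,0,0,0],[0,0,0.6,0,0,0],[0,0,0.6,0,0,0],[0,0,0.5,0,0,0],[0,0,0.3,0,0,0],[0,0,0.2,0,0,0],[0,0,0,0,0,0],[0,0,0,0,0,0]],
  ],
)

```text
clock: 2.98
position: [0.4438, 0.2638, 0.0196]
ee_rot: [0.707, 0.708, 0.0, -0.0]
ft_force: [0.1, -0.1, 0.2]
grip_width: 1.001
grasp_force: 0.0
```

>>> carry_out(
  commands=[
    [[0,0,0,0,0,0],[0,0,0,0,0,0],[0,0,0,0,0,0],[0,0,0,0,0,0],[0,0,0,0,0,0],[0,0,0,0,0,0],[0,0,0,0,0,0],[0,0,0,0,0,0],[0,0,0,0,0,0],[0,0,0,0,0,0]],
  ],
  hand=1,
  force=50,
)

```text
clock: 3.82
position: [0.4443, 0.263, 0.0199]
ee_rot: [0.707, 0.707, 0.0, -0.0]
ft_force: [-0.6, -2.4, 5.3]
grip_width: 0.235
grasp_force: 48.7
```

>>> carry_out(
  commands=[
    [[0,0,-0.3,0,0,0],[0,0,-0.5,0,0,0],[0,0,-0.7,0,0,0],[0,0,-0.7,0,0,0],[0,0,-0.7,0,0,0],[0,0,-0.7,0,0,0],[0,0,-0.7,0,0,0],[0,0,-0.3,0,0,0],[0,0,0,0,0,0],[0,0,0,0,0,0]],
  ],
)

```text
clock: 4.65
position: [0.4441, 0.2628, 0.2039]
ee_rot: [0.707, 0.707, 0.001, -0.0]
ft_force: [0.0, 0.3, -2.0]
grip_width: 0.239
grasp_force: 49.0
```

```bash
cat > held.py <<'E'
import sys
from h import *
c=sys.argv[1]; o=get_obs(); P=camera_params('wrist'); img=camera('wrist'); p=o['position']
if len(sys.argv)>2: cv2.imwrite(sys.argv[2],img[:,:,::-1])
zt=p[2]-.019+.015
px=tuple(int(v) for v in proj(P,[[p[0],p[1],zt]])[0])
h=blob(img,c,px,140); print('predpx',px,'bbox',cv2.boundingRect(h))
# upper (unoccluded) contour points -> fit circle of r .053 in plane
q=np.array([ray(P,u,zt) for u in h[:,0,:] if u[1]<px[1]-10])
s=least_squares(lambda x:np.hypot(*(q-x).T)-.053,p[:2],loss='soft_l1',f_scale=.001)
print('lid-tcp mm',((s.x-p[:2])*1e3).round(1),'rms',np.sqrt(2*s.cost/len(q))*1e3,'n',len(q))
E
python3 held.py blue pics/w2.png; python3 st.py .638 -.0965 .2
```

```text
predpx (322, 299) bbox (200, 189, 248, 157)
lid-tcp mm [-0.4 -6.8] rms 0.9334848122536404 n 27
t 4.7 pos [0.4436 0.2625 0.2028] F [ 0.1  0.4 -2.4] w 20.1 g 49.02081549167633 j7 -0.59
turn [-0.01  0.   -0.01]
shift [-8.97  4.86  0.07]
```

View pics/w2.png

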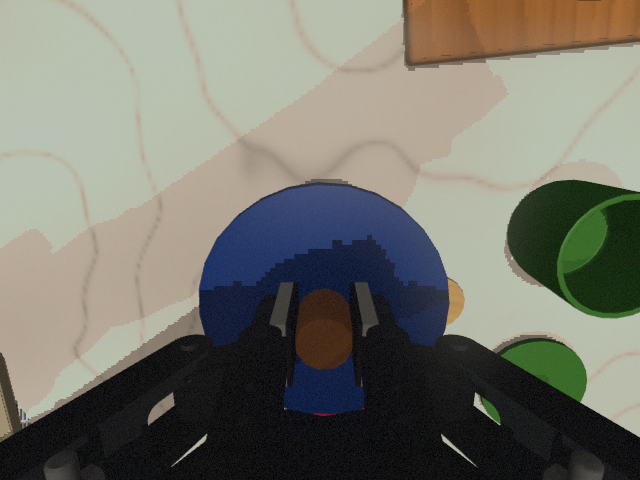

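```bash
cat > tilt.py <<'E'
import sys
from h import *
from scipy.spatial.transform import Rotation as R
def go(name,img,P,c,o,r):
    p=o['position']
    px=tuple(int(v) for v in proj(P,[p])[0]); h=blob(img,c,px,r)[:,0,:]
    return px,cv2.boundingRect(h),h
c=sys.argv[1]; o=get_obs(); p=o['position']; P=camera_params('side'); img=camera('side')
u=proj(P,[p])[0].astype(int); print('side tcp px',u)
x0=max(u[0]-60,0);y0=max(u[1]-70,0)
cv2.imwrite(sys.argv[2],cv2.resize(img[y0:y0+120,x0:x0+160,::-1],None,fx=5,fy=5,interpolation=cv2.INTER_CUBIC))
a=np.linspace(0,2*np.pi,60)
for t in(-20,-10,0,10,20):
    X=np.c_[.053*np.cos(a),.053*np.sin(a),0*a-.004]@R.from_euler('x',t,degrees=True).as_matrix().T+p
    q=proj(P,X); W=camera_params('wrist'); w=proj(W,X)
    print(t,'side',q.min(0).round(),q.max(0).round(),'slope',((q[0]-q[30])).round(1),'wrist',w.min(0).round(),w.max(0).round())
E
python3 tilt.py blue pics/s1.png
```

```text
side tcp px [248 112]
-20 side [225. 110.] [272. 120.] slope [ 44.5 -10. ] wrist [195. 177.] [452. 436.]
-10 side [224. 108.] [273. 121.] slope [ 44.4 -10.2] wrist [195. 172.] [452. 423.]
0 side [224. 105.] [273. 125.] slope [ 44.4 -10.4] wrist [194. 171.] [452. 408.]
10 side [224. 102.] [273. 128.] slope [ 44.3 -10.6] wrist [193. 174.] [453. 392.]
20 side [224.  98.] [272. 131.] slope [ 44.3 -10.8] wrist [192. 182.] [455. 375.]
```

View pics/s1.png

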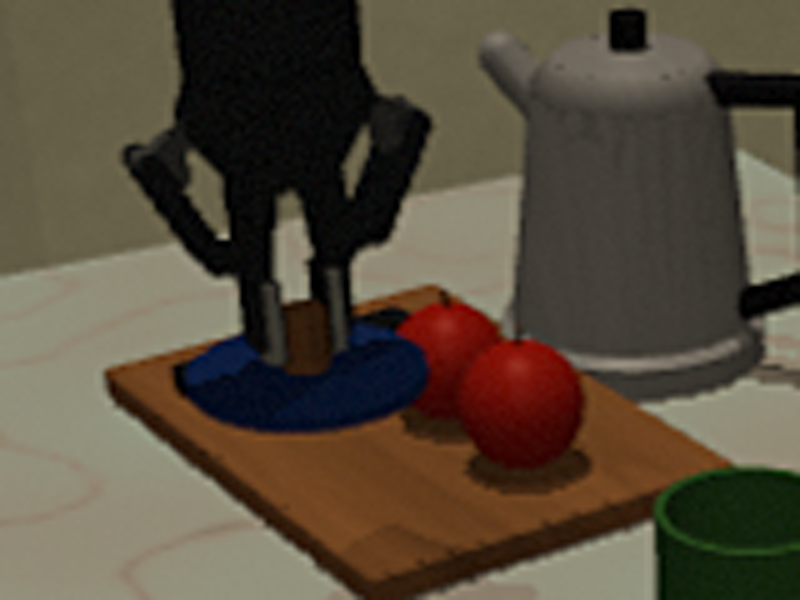

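The side crop shows the lid level in the fingers, with its disc spanning about (182..430, 318..432). I'll solve for its offset from the TCP.

```bash
cat > off.py <<'E'
# off.py x0 y0 x1 y1 : disc-top bbox in the wrist picture -> lid origin minus TCP (mm)
import sys
from h import *
b=np.array(sys.argv[1:5],float); P=camera_params('wrist'); p=get_obs()['position']
a=np.linspace(0,2*np.pi,180)
def f(d):
    w=proj(P,np.c_[.053*np.cos(a),.053*np.sin(a),0*a]+p+d); return np.r_[w.min(0),w.max(0)]-b
s=least_squares(f,[0,0,-.004]); print('disc top - tcp mm',(s.x*1e3).round(1),'res',s.fun.round(1),'lid origin dz',((s.x[2]-.015)*1e3).round(1))
E
python3 off.py 199.5 183 448 414.5; python3 -c "
from h import *; print(camera_params('wrist')['R'].round(3))"
```

```text
disc top - tcp mm [ 0.4 -5.5 -6.6] res [-1.1  1.1  1.1 -1.3] lid origin dz -21.6
[[ 1.    -0.001 -0.001]
 [-0.    -0.962  0.271]
 [-0.001 -0.271 -0.962]]
```

>>> carry_out(
  commands=[
    [[-0.4,0.2,0,0,0,0],[-0.7,0.4,0,0,0,0],[-0.7,0.4,0,0,0,0],[-0.7,0.4,0,0,0,0],[-0.7,0.4,0,0,0,0],[-0.7,0.4,0,0,0,0],[-0.7,0.4,0,0,0,0],[-0.7,0.4,0,0,0,0],[-0.7,0.4,0,0,0,0],[-0.7,0.4,0,0,0,0],[-0.7,0.4,0,0,0,0],[-0.7,0.4,0,0,0,0],[-0.5,0.2,0,0,0,0],[-0.28,0.06,0,0,0,0],[0,0,0,0,0,0],[0,0,0,0,0,0],[0,0,0,0,0,0],[0,0,0,0,0,0]],
  ],
)

```text
clock: 6.25
position: [0.6381, -0.0902, 0.2032]
ee_rot: [0.706, 0.708, 0.0, -0.001]
ft_force: [-0.4, -0.3, -1.7]
grip_width: 0.242
grasp_force: 49.1
```

```bash
python3 st.py .638 -.0925 .1; python3 tilt.py blue pics/s2.png|head -1;python3 -c "
from h import *
cv2.imwrite('pics/w3.png',camera('wrist')[:,:,::-1]);P=camera_params('wrist');a=np.linspace(0,6.28,90)
w=proj(P,np.c_[.638+.048*np.cos(a),-.0965+.048*np.sin(a),0*a+.072]);print(w.min(0),w.max(0))"
```

```text
t 6.25 pos [ 0.6381 -0.0902  0.2032] F [-0.4 -0.3 -1.7] w 20.5 g 49.119590520858765 j7 0.24
turn [-0.   -0.01  0.02]
shift [-0.06 -0.    2.58]
side tcp px [420 157]
[257.48172406 166.53767766] [387.85367026 292.49505073]
```

View pics/w3.png

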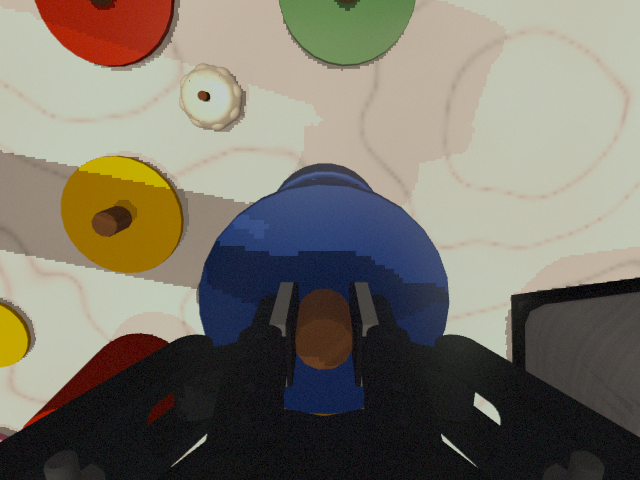

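The canister's back rim shows at (324,164), within 2 mm of the prediction, and the lid disc is centred above it. Descending.

>>> carry_out(
  commands=[
    [[0,0,0.3,0,0,0],[0,0,0.5,0,0,0],[0,0,0.5,0,0,0],[0,0,0.5,0,0,0],[0,0,0.4,0,0,0],[0,0,0.3,0,0,0],[0,0,0.2,0,0,0],[0,0,0.1,0,0,0],[0,0,0,0,0,0],[0,0,0,0,0,0],[0,0,0,0,0,0]],
  ],
)

```text
clock: 7.27
position: [0.6389, -0.0926, 0.0923]
ee_rot: [0.707, 0.707, 0.001, 0.001]
ft_force: [-0.5, -0.3, -1.0]
grip_width: 0.238
grasp_force: 49.1
```

>>> carry_out(
  commands=[
    [[0,0,0.03,0,0,0],[0,0,0.03,0,0,0],[0,0,0,0,0,0],[0,0,0,0,0,0]],
  ],
)

```text
clock: 7.6
position: [0.6383, -0.0925, 0.089]
ee_rot: [0.707, 0.707, 0.0, 0.0]
ft_force: [-0.4, 1.0, -1.2]
grip_width: 0.238
grasp_force: 49.1
```

>>> carry_out(
  commands=[
    [[0.04,0,0.03,0,0,0],[0,0,0.02,0,0,0],[0,0,0,0,0,0],[0,0,0,0,0,0]],
  ],
)

```text
clock: 7.93
position: [0.6382, -0.0908, 0.0868]
ee_rot: [0.707, 0.707, -0.0, -0.0]
ft_force: [0.2, 0.0, -1.9]
grip_width: 0.239
grasp_force: 49.1
```

>>> carry_out(
  commands=[
    [[0,0,0.03,0,0,0],[0,0,0.02,0,0,0],[0,0,0,0,0,0],[0,0,0,0,0,0]],
  ],
)

```text
clock: 8.27
position: [0.6382, -0.0909, 0.0848]
ee_rot: [0.707, 0.707, -0.0, -0.0]
ft_force: [-1.1, -1.0, -1.3]
grip_width: 0.241
grasp_force: 49.1
```

>>> carry_out(
  commands=[
    [[0,0,0.02,0,0,0],[0,0,0.02,0,0,0],[0,0,0,0,0,0],[0,0,0,0,0,0]],
  ],
)

```text
clock: 8.6
position: [0.6384, -0.0909, 0.0839]
ee_rot: [0.707, 0.707, 0.0, 0.0]
ft_force: [-2.9, 0.8, 5.5]
grip_width: 0.242
grasp_force: 49.8
```

>>> carry_out(
  commands=[
    [[0,0,0.02,0,0,0],[0,0,0,0,0,0],[0,0,0,0,0,0]],
  ],
)

```text
clock: 8.85
position: [0.6385, -0.0909, 0.0839]
ee_rot: [0.707, 0.707, 0.0, 0.0]
ft_force: [-5.8, 1.3, 12.8]
grip_width: 0.234
grasp_force: 50.5
```

Contact came at z=.084, which is the seated height (plug on the rim would have stopped 8 mm higher). Releasing and rising.

>>> carry_out(
  commands=[
    [[0,0,-0.02,0,0,0],[0,0,0,0,0,0],[0,0,0,0,0,0],[0,0,0,0,0,0],[0,0,0,0,0,0],[0,0,0,0,0,0],[0,0,0,0,0,0]],
  ],
  hand=-1,
)

```text
clock: 9.43
position: [0.6383, -0.0908, 0.0832]
ee_rot: [0.707, 0.707, -0.0, -0.0]
ft_force: [-0.0, -0.0, -0.1]
grip_width: 0.999
grasp_force: 0.0
```

>>> carry_out(
  commands=[
    [[0,0,-0.3,0,0,0],[0,0,-0.5,0,0,0],[0,0,-0.6,0,0,0],[0,0,-0.6,0,0,0],[0,0,-0.6,0,0,0],[0,0,-0.3,0,0,0],[0,0,0,0,0,0],[0,0,0,0,0,0],[0,0,0,0,0,0]],
  ],
)

```text
clock: 10.18
position: [0.6377, -0.0907, 0.1981]
ee_rot: [0.707, 0.707, -0.0, -0.001]
ft_force: [-0.2, 0.2, -1.1]
grip_width: 0.998
grasp_force: 0.0
```

```bash
python3 st.py .656 .081 .15; python3 -c "
from h import *
cv2.imwrite('pics/w4.png',camera('wrist')[:,:,::-1]);P=camera_params('wrist');a=np.linspace(0,6.28,90)
for r,z in((.053,.079),(.011,.107)):
  w=proj(P,np.c_[.638+r*np.cos(a),-.0955+r*np.sin(a),0*a+z]);print(w.min(0),w.max(0))"
```

```text
t 10.18 pos [ 0.6377 -0.0907  0.1981] F [-0.2  0.2 -1.1] w 84.9 g 0.0 j7 0.24
turn [-0.02 -0.   -0.  ]
shift [4.29 0.46 1.2 ]
[248.68594232 159.41912883] [399.27177941 304.56728704]
[306.59070398 231.04625077] [341.2466592  264.11680719]
```

View pics/w4.png

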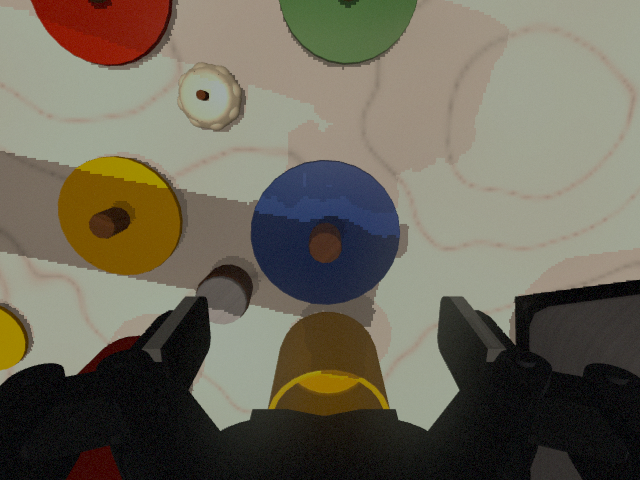

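The blue lid sits flat and centred (disc 251..400 × 160..304, as predicted). Now green.

>>> carry_out(
  commands=[
    [[0.4,0.1,0,0,0,0],[0.7,0.1,0,0,0,0],[0.8,0.1,0.2,0,0,0],[0.8,0.1,0.3,0,0,0],[0.7,0.05,0.4,0,0,0],[0.5,0,0.4,0,0,0],[0.35,0,0.3,0,0,0],[0,0,0,0,0,0],[0,0,0,0,0,0],[0,0,0,0,0,0]],
  ],
)

```text
clock: 11.07
position: [0.6566, 0.0769, 0.1358]
ee_rot: [0.708, 0.706, -0.0, 0.001]
ft_force: [-0.1, -0.9, 1.2]
grip_width: 0.999
grasp_force: 0.0
```

```bash
python3 st.py .656 .080 .0195; cat > see.py <<'E'
# see.py colour x y r z [half]: fit a lid disc / rim in the wrist view, near predicted place
import sys
from h import *
c=sys.argv[1]; x,y=map(float,sys.argv[2:4]); P=camera_params('wrist'); img=camera('wrist')
px=tuple(int(v) for v in proj(P,[[x,y,.015]])[0]); s,r=fit(P,img,c,px,.053,.008,.015,int(sys.argv[4])); print('px',px,'lid at',s.round(4),'area ratio',round(r,3))
E
python3 see.py green .656 .08 110
```

```text
t 11.07 pos [0.6566 0.0769 0.1358] F [-0.1 -0.9  1.2] w 84.9 g 0.0 j7 -0.01
turn [ 0.    0.01 -0.02]
shift [ 0.08 -0.02  2.91]
px (321, 224) lid at [0.6535 0.0756] area ratio 0.834
```

```bash
sed -i 's/s>110/s>SAT/; s/^HUE=/SAT=110\nHUE=/' h.py; python3 - <<'E'
import h; from h import *
P=camera_params('wrist'); img=camera('wrist')
px=tuple(int(v) for v in proj(P,[[.656,.08,.015]])[0]); print(cv2.cvtColor(img,cv2.COLOR_RGB2HSV)[px[1]-60:px[1]+80:14,px[0]-25].tolist())
for s in(60,75,90):
    h.SAT=s
    b=h.blob(img,'green',px,110); print(s,h.fit(P,img,'green',px,.053,.008,.015,110),cv2.boundingRect(b))
b=cyl(P,(.656,.08),.053,.008,.015);print(cv2.boundingRect(b))
E
```

```text
[[49, 108, 97], [48, 123, 91], [49, 123, 95], [50, 117, 100], [51, 126, 99], [46, 173, 53], [48, 158, 55], [53, 130, 57], [53, 125, 57], [15, 55, 111]]
60 (array([0.65593181, 0.07963593]), 0.969945217364789) (247, 148, 149, 145)
75 (array([0.65596443, 0.07961414]), 0.968616505912046) (247, 148, 149, 145)
90 (array([0.65602136, 0.07962996]), 0.9666077927470502) (248, 148, 148, 145)
(246, 146, 151, 147)
```

>>> carry_out(
  commands=[
    [[0.04,-0.02,0.5,0,0,0],[0,0,0.6,0,0,0],[0,0,0.6,0,0,0],[0,0,0.6,0,0,0],[0,0,0.4,0,0,0],[0,0,0.2,0,0,0],[0,0,0,0,0,0],[0,0,0,0,0,0]],
  ],
)

```text
clock: 11.83
position: [0.6562, 0.08, 0.0203]
ee_rot: [0.708, 0.707, 0.0, 0.0]
ft_force: [-0.2, -0.2, 0.6]
grip_width: 1.003
grasp_force: 0.0
```

>>> carry_out(
  commands=[
    [[0,0,0,0,0,0],[0,0,0,0,0,0],[0,0,0,0,0,0],[0,0,0,0,0,0],[0,0,0,0,0,0],[0,0,0,0,0,0],[0,0,0,0,0,0],[0,0,0,0,0,0]],
  ],
  hand=1,
)

```text
clock: 12.5
position: [0.6559, 0.0809, 0.0199]
ee_rot: [0.707, 0.707, 0.0, 0.0]
ft_force: [-0.6, 0.4, 5.8]
grip_width: 0.235
grasp_force: 48.9
```

>>> carry_out(
  commands=[
    [[0,0,-0.3,0,0,0],[0,0,-0.5,0,0,0],[0,0,-0.7,0,0,0],[0,0,-0.7,0,0,0],[0,0,-0.7,0,0,0],[0,0,-0.7,0,0,0],[0,0,-0.7,0,0,0],[0,0,-0.3,0,0,0],[0,0,0,0,0,0],[0,0,0,0,0,0]],
  ],
)

```text
clock: 13.33
position: [0.6553, 0.0807, 0.2027]
ee_rot: [0.707, 0.707, -0.0, -0.0]
ft_force: [-0.1, -0.2, -2.4]
grip_width: 0.236
grasp_force: 49.0
```

```bash
sed -i 's/^SAT=110/SAT=80/' h.py; cat > held2.py <<'E'
# held2.py colour can_x can_y : lid offset from TCP by upper contour of the disc top; canister rim back edge
import sys
from h import *
c=sys.argv[1]; P=camera_params('wrist'); p=get_obs()['position']; img=camera('wrist'); cv2.imwrite(f'pics/held_{c}.png',img[:,:,::-1])
h=blob(img,c,(324,295),128)[:,0,:]; u=h[(h[:,1]<300)]
a=np.linspace(0,2*np.pi,361)
def f(d):
    w=proj(P,np.c_[.053*np.cos(a),.053*np.sin(a),0*a-.005]+p+[d[0],d[1],0]).astype(np.float32)
    return [cv2.pointPolygonTest(w,(float(q[0]),float(q[1])),True) for q in u]
s=least_squares(f,[0,-.003],loss='soft_l1',diff_step=1e-2,x_scale=.003); print('tcp',p.round(4),'lid-tcp mm',(s.x*1e3).round(1),'med res',np.median(np.abs(s.fun)).round(1),cv2.boundingRect(h),len(u))
E
python3 held2.py green; python3 st.py .660 .241 .2
```

```text
tcp [0.6553 0.0807 0.2027] lid-tcp mm [ 0.4 -1.7] med res 0.4 (198, 175, 251, 172) 30
t 13.38 pos [0.6548 0.0807 0.2014] F [ 0.3 -0.3 -2.4] w 20.5 g 49.04608905315399 j7 -0.03
turn [-0.02  0.   -0.  ]
shift [4.01 0.13 0.03]
```

>>> carry_out(
  commands=[
    [[0.3,0.02,0,0,0,0],[0.6,0.02,0,0,0,0],[0.7,0.02,0,0,0,0],[0.7,0.02,0,0,0,0],[0.7,0.02,0,0,0,0],[0.6,0.02,0,0,0,0],[0.3,0,0,0,0,0],[0.13,0,0,0,0,0],[0,0,0,0,0,0],[0,0,0,0,0,0],[0,0,0,0,0,0]],
  ],
)

```text
clock: 14.3
position: [0.6609, 0.2396, 0.2033]
ee_rot: [0.708, 0.706, -0.0, 0.0]
ft_force: [0.7, -0.4, -2.0]
grip_width: 0.236
grasp_force: 49.1
```

```bash
python3 st.py .660 .242 .1; python3 held2.py green;python3 -c "
from h import *
P=camera_params('wrist');a=np.linspace(0,6.28,90)
w=proj(P,np.c_[.660+.048*np.cos(a),.241+.048*np.sin(a),0*a+.084]);print(w.min(0),w.max(0))"
```

```text
t 14.3 pos [0.6609 0.2396 0.2033] F [ 0.7 -0.4 -2. ] w 20.0 g 49.07071888446808 j7 -0.26
turn [ 0.    0.01 -0.03]
shift [ 0.06 -0.02  2.58]
tcp [0.6609 0.2396 0.2033] lid-tcp mm [0.9 0.3] med res 2.2 (198, 168, 252, 179) 29
[253.25498595 157.40827599] [390.10715683 290.12357616]
```

View pics/held_green.png

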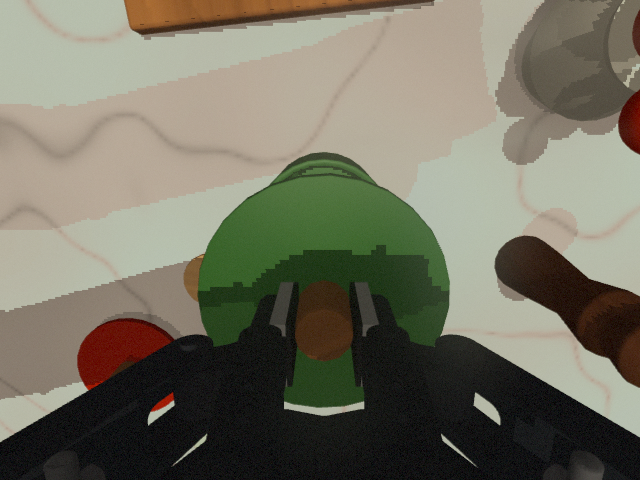

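```bash
python3 - <<'E'
from h import *
P=camera_params('wrist');a=np.linspace(0,6.28,90)
for z in(0,.084):
  w=proj(P,np.c_[.660+.048*np.cos(a),.241+.048*np.sin(a),0*a+z]);print(z,w.min(0),w.max(0))
print(proj(P,[[.66,.251,.084]]))
i=cv2.imread('pics/held_green.png'); cv2.imwrite('pics/gz.png',cv2.resize(i[140:200,270:380],None,fx=7,fy=7,interpolation=cv2.INTER_CUBIC))
E
```

```text
0 [269.40821065 150.15924334] [374.68775098 253.9164342 ]
0.084 [253.25498595 157.40827599] [390.10715683 290.12357616]
[[321.63507815 213.02689173]]
```

View pics/gz.png

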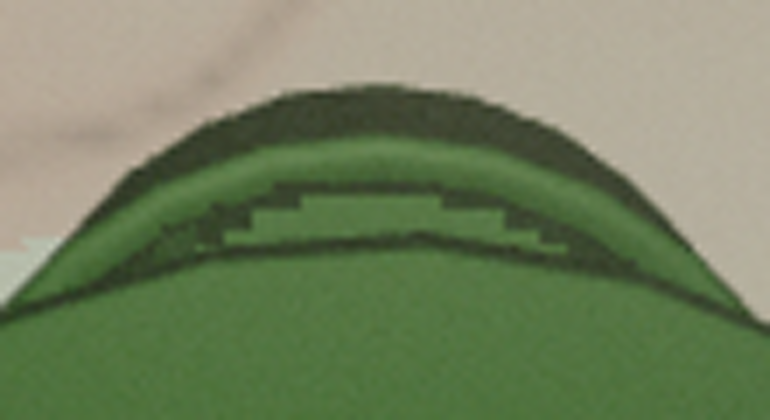

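The rim's back edge is at (323.6,159.6), about 1.5 mm from the prediction, so the lid is already centred. Descending.

>>> carry_out(
  commands=[
    [[0,0,0.3,0,0,0],[0,0,0.5,0,0,0],[0,0,0.5,0,0,0],[0,0,0.4,0,0,0],[0,0,0.3,0,0,0],[0,0,0.25,0,0,0],[0,0,0.15,0,0,0],[0,0,0.1,0,0,0],[0,0,0.03,0,0,0],[0,0,0.03,0,0,0],[0,0,0,0,0,0],[0,0,0,0,0,0]],
  ],
)

```text
clock: 15.35
position: [0.6608, 0.242, 0.1016]
ee_rot: [0.707, 0.707, 0.0, 0.0]
ft_force: [0.9, 0.0, -1.3]
grip_width: 0.239
grasp_force: 49.1
```

>>> carry_out(
  commands=[
    [[0,0,0.03,0,0,0],[0,0,0.03,0,0,0],[0,0,0,0,0,0],[0,0,0,0,0,0]],
  ],
)

```text
clock: 15.68
position: [0.6604, 0.2419, 0.0985]
ee_rot: [0.707, 0.707, -0.0, -0.0]
ft_force: [0.5, 0.7, -2.3]
grip_width: 0.24
grasp_force: 49.1
```

>>> carry_out(
  commands=[
    [[0,0,0.03,0,0,0],[0,0,0.02,0,0,0],[0,0,0,0,0,0],[0,0,0,0,0,0]],
  ],
)

```text
clock: 16.02
position: [0.6604, 0.242, 0.0964]
ee_rot: [0.707, 0.707, -0.0, -0.0]
ft_force: [-0.5, 0.3, -2.1]
grip_width: 0.238
grasp_force: 49.1
```

>>> carry_out(
  commands=[
    [[0,0,0.03,0,0,0],[0,0,0,0,0,0],[0,0,0,0,0,0]],
  ],
)

```text
clock: 16.27
position: [0.6606, 0.242, 0.0959]
ee_rot: [0.707, 0.707, 0.0, 0.0]
ft_force: [-1.9, -0.5, 4.1]
grip_width: 0.234
grasp_force: 49.4
```

Contact at .096 means seated. Release and rise.

>>> carry_out(
  commands=[
    [[0,0,0,0,0,0],[0,0,0,0,0,0],[0,0,0,0,0,0],[0,0,0,0,0,0],[0,0,0,0,0,0],[0,0,0,0,0,0],[0,0,0,0,0,0]],
  ],
  hand=-1,
)

```text
clock: 16.85
position: [0.6604, 0.2419, 0.0953]
ee_rot: [0.707, 0.707, 0.0, -0.0]
ft_force: [-0.5, 0.1, 0.1]
grip_width: 1.001
grasp_force: 0.0
```

>>> carry_out(
  commands=[
    [[0,0,-0.3,0,0,0],[0,0,-0.5,0,0,0],[0,0,-0.6,0,0,0],[0,0,-0.6,0,0,0],[0,0,-0.4,0,0,0],[0,0,-0.2,0,0,0],[0,0,0,0,0,0],[0,0,0,0,0,0]],
  ],
)

```text
clock: 17.52
position: [0.6603, 0.2419, 0.1991]
ee_rot: [0.707, 0.707, 0.0, -0.0]
ft_force: [-0.3, 0.9, -1.1]
grip_width: 1.001
grasp_force: 0.0
```

```bash
python3 - <<'E'
from h import *
P=camera_params('wrist'); img=camera('wrist')
px=tuple(int(v) for v in proj(P,[[.661,.24,.091]])[0])
print(cv2.boundingRect(blob(img,'green',px,110)),cv2.boundingRect(cyl(P,(.661,.24),.053,.084,.091)))
E
python3 st.py .470 .079 .15
```

```text
(247, 156, 155, 150) (245, 155, 158, 153)
t 17.57 pos [0.66   0.2419 0.1982] F [ 0.5 -1.1 -0.9] w 84.8 g 0.0 j7 -0.26
turn [-0.01  0.   -0.  ]
shift [-4.07 -4.75  1.21]
```

Green matches its predicted seated outline. Now red.

>>> carry_out(
  commands=[
    [[-0.3,-0.35,0,0,0,0],[-0.5,-0.6,0,0,0,0],[-0.6,-0.7,0,0,0,0],[-0.6,-0.7,0.2,0,0,0],[-0.6,-0.7,0.3,0,0,0],[-0.6,-0.7,0.3,0,0,0],[-0.5,-0.6,0.4,0,0,0],[-0.3,-0.3,0.3,0,0,0],[-0.07,-0.1,0.2,0,0,0],[0,0,0,0,0,0],[0,0,0,0,0,0],[0,0,0,0,0,0],[0,0,0,0,0,0]],
  ],
)

```text
clock: 18.65
position: [0.4714, 0.0801, 0.1318]
ee_rot: [0.707, 0.707, 0.0, 0.0]
ft_force: [-0.2, -0.6, -0.1]
grip_width: 1.0
grasp_force: 0.0
```

```bash
python3 see.py red .470 .079 110; python3 st.py .470 .079 .0195
```

```text
px (320, 231) lid at [0.4696 0.0786] area ratio 0.973
t 18.7 pos [0.4712 0.0799 0.1317] F [-0.5  0.7 -0. ] w 85.4 g 0.0 j7 -0.21
turn [0.01 0.   0.  ]
shift [-0.02 -0.03  2.8 ]
```

>>> carry_out(
  commands=[
    [[-0.03,-0.03,0.5,0,0,0],[0,0,0.6,0,0,0],[0,0,0.6,0,0,0],[0,0,0.5,0,0,0],[0,0,0.4,0,0,0],[0,0,0.2,0,0,0],[0,0,0,0,0,0],[0,0,0,0,0,0],[0,0,0,0,0,0]],
  ],
)

```text
clock: 19.45
position: [0.4701, 0.0783, 0.0203]
ee_rot: [0.707, 0.707, 0.001, 0.0]
ft_force: [0.4, 0.1, 1.0]
grip_width: 1.0
grasp_force: 0.0
```

>>> carry_out(
  commands=[
    [[0,0,0,0,0,0],[0,0,0,0,0,0],[0,0,0,0,0,0],[0,0,0,0,0,0],[0,0,0,0,0,0],[0,0,0,0,0,0],[0,0,0,0,0,0],[0,0,0,0,0,0]],
  ],
  hand=1,
)

```text
clock: 20.12
position: [0.4694, 0.0781, 0.0197]
ee_rot: [0.707, 0.707, 0.0, -0.0]
ft_force: [-2.2, -0.1, 4.7]
grip_width: 0.239
grasp_force: 48.7
```

>>> carry_out(
  commands=[
    [[0,0,-0.3,0,0,0],[0,0,-0.5,0,0,0],[0,0,-0.7,0,0,0],[0,0,-0.7,0,0,0],[0,0,-0.7,0,0,0],[0,0,-0.7,0,0,0],[0,0,-0.7,0,0,0],[0,0,-0.3,0,0,0],[0,0,0,0,0,0],[0,0,0,0,0,0]],
  ],
)

```text
clock: 20.95
position: [0.4691, 0.0781, 0.203]
ee_rot: [0.707, 0.707, 0.0, -0.0]
ft_force: [0.5, 0.1, -2.8]
grip_width: 0.232
grasp_force: 49.1
```

```bash
python3 held2.py red; python3 st.py .452 -.265 .2
```

```text
tcp [0.4691 0.0781 0.203 ] lid-tcp mm [0.4 0. ] med res 1.0 (197, 170, 253, 177) 37
t 21.0 pos [0.4685 0.0779 0.2021] F [-0.5 -0.7 -2.7] w 20.1 g 49.132500886917114 j7 -0.26
turn [-0.01  0.   -0.  ]
shift [-8.57 -0.41  0.06]
```

>>> carry_out(
  commands=[
    [[-0.3,0,0,0,0,0],[-0.6,-0.03,0,0,0,0],[-0.7,-0.04,0,0,0,0],[-0.7,-0.04,0,0,0,0],[-0.7,-0.04,0,0,0,0],[-0.7,-0.04,0,0,0,0],[-0.7,-0.04,0,0,0,0],[-0.7,-0.04,0,0,0,0],[-0.7,-0.04,0,0,0,0],[-0.7,-0.04,0,0,0,0],[-0.7,-0.04,0,0,0,0],[-0.7,-0.04,0,0,0,0],[-0.4,0,0,0,0,0],[-0.27,0,0,0,0,0],[0,0,0,0,0,0],[0,0,0,0,0,0],[0,0,0,0,0,0]],
  ],
)

```text
clock: 22.42
position: [0.4514, -0.2642, 0.2025]
ee_rot: [0.707, 0.707, -0.0, -0.001]
ft_force: [0.2, 0.9, -1.6]
grip_width: 0.237
grasp_force: 49.1
```

```bash
python3 st.py .452 -.265 .2; python3 - <<'E'
from h import *
P=camera_params('wrist'); i=camera('wrist'); a=np.linspace(0,6.28,90)
for z in(0,.110):
  w=proj(P,np.c_[.452+.048*np.cos(a),-.265+.048*np.sin(a),0*a+z]);print(z,w.min(0).round(1),w[np.argmin(w[:,1])].round(1),w.max(0))
cv2.imwrite('pics/rz.png',cv2.resize(i[120:220,240:400,::-1],None,fx=5,fy=5,interpolation=cv2.INTER_CUBIC))
E
```

```text
t 22.42 pos [ 0.4514 -0.2642  0.2025] F [ 0.2  0.9 -1.6] w 20.1 g 49.13280129432678 j7 0.57
turn [-0.01 -0.   -0.  ]
shift [-0.02  0.02  0.06]
0 [271.4 153. ] [325.1 153. ] [376.81074793 256.644025  ]
0.11 [248.7 164.6] [325.7 164.6] [399.75578657 309.67483544]
```

View pics/rz.png

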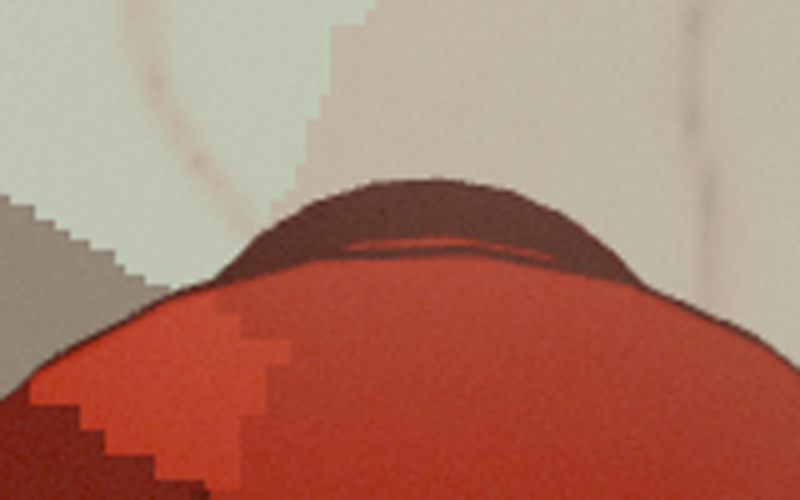

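The back rim is near (329,167.6) against a predicted (326,164.6), so I shift about 2 mm and descend.

>>> carry_out(
  commands=[
    [[-0.05,0.04,0.2,0,0,0],[0,0,0.4,0,0,0],[0,0,0.4,0,0,0],[0,0,0.3,0,0,0],[0,0,0.25,0,0,0],[0,0,0.15,0,0,0],[0,0,0.1,0,0,0],[0,0,0.05,0,0,0],[0,0,0.05,0,0,0],[0,0,0,0,0,0],[0,0,0,0,0,0],[0,0,0,0,0,0]],
  ],
)

```text
clock: 23.47
position: [0.4536, -0.2669, 0.1276]
ee_rot: [0.707, 0.707, 0.0, 0.0]
ft_force: [-0.4, 0.2, -2.6]
grip_width: 0.239
grasp_force: 49.1
```

>>> carry_out(
  commands=[
    [[0,0,0.03,0,0,0],[0,0,0.03,0,0,0],[0,0,0,0,0,0],[0,0,0,0,0,0]],
  ],
)

```text
clock: 23.8
position: [0.4534, -0.2667, 0.1248]
ee_rot: [0.707, 0.707, 0.0, -0.0]
ft_force: [0.7, -0.3, -1.9]
grip_width: 0.241
grasp_force: 49.1
```

>>> carry_out(
  commands=[
    [[0,0,0.03,0,0,0],[0,0,0.02,0,0,0],[0,0,0,0,0,0],[0,0,0,0,0,0]],
  ],
)

```text
clock: 24.13
position: [0.4533, -0.2668, 0.1228]
ee_rot: [0.707, 0.707, -0.0, -0.0]
ft_force: [0.7, 0.2, -2.0]
grip_width: 0.235
grasp_force: 49.1
```

>>> carry_out(
  commands=[
    [[0,0,0.03,0,0,0],[0,0,0,0,0,0],[0,0,0,0,0,0]],
  ],
)

```text
clock: 24.38
position: [0.4535, -0.2669, 0.1217]
ee_rot: [0.707, 0.707, 0.0, 0.0]
ft_force: [-0.1, -0.4, -0.5]
grip_width: 0.235
grasp_force: 49.4
```

>>> carry_out(
  commands=[
    [[0,0,0.02,0,0,0],[0,0,0,0,0,0],[0,0,0,0,0,0]],
  ],
)

```text
clock: 24.63
position: [0.4536, -0.2669, 0.1217]
ee_rot: [0.707, 0.707, 0.0, 0.0]
ft_force: [-4.0, 2.5, 9.5]
grip_width: 0.236
grasp_force: 50.4
```

Seated at .122. Release, rise and head for yellow.

>>> carry_out(
  commands=[
    [[0,0,-0.01,0,0,0],[0,0,0,0,0,0],[0,0,0,0,0,0],[0,0,0,0,0,0],[0,0,0,0,0,0],[0,0,0,0,0,0],[0,0,0,0,0,0]],
  ],
  hand=-1,
)

```text
clock: 25.22
position: [0.4534, -0.2668, 0.1212]
ee_rot: [0.707, 0.707, 0.0, -0.0]
ft_force: [-0.1, 0.2, 0.6]
grip_width: 1.001
grasp_force: 0.0
```

>>> carry_out(
  commands=[
    [[0,0,-0.3,0,0,0],[0,0,-0.5,0,0,0],[0,0,-0.6,0,0,0],[0,0,-0.5,0,0,0],[0,0,-0.2,0,0,0],[0,0,0,0,0,0],[0,0,0,0,0,0]],
  ],
)

```text
clock: 25.8
position: [0.4535, -0.2666, 0.2052]
ee_rot: [0.707, 0.707, 0.0, 0.0]
ft_force: [-0.2, -0.7, -1.0]
grip_width: 0.997
grasp_force: 0.0
```

```bash
python3 - <<'E'
from h import *
P=camera_params('wrist'); img=camera('wrist')
px=tuple(int(v) for v in proj(P,[[.4535,-.267,.117]])[0])
print(cv2.boundingRect(blob(img,'red',px,120)),cv2.boundingRect(cyl(P,(.4535,-.267),.053,.110,.117)))
E
python3 st.py .460 -.097 .13
```

```text
(240, 155, 168, 163) (238, 155, 170, 164)
t 25.85 pos [ 0.4531 -0.2664  0.2045] F [ 0.8 -0.4 -0.7] w 85.2 g 0.0 j7 0.58
turn [-0.01 -0.01 -0.  ]
shift [4.23 0.17 1.87]
```

>>> carry_out(
  commands=[
    [[0.3,0,0,0,0,0],[0.5,0.03,0,0,0,0],[0.7,0.03,0.1,0,0,0],[0.7,0.03,0.3,0,0,0],[0.7,0.03,0.4,0,0,0],[0.6,0.03,0.4,0,0,0],[0.5,0.02,0.4,0,0,0],[0.24,0,0.2,0,0,0],[0,0,0,0,0,0],[0,0,0,0,0,0],[0,0,0,0,0,0]],
  ],
)

```text
clock: 26.77
position: [0.4605, -0.0988, 0.1339]
ee_rot: [0.708, 0.706, 0.0, 0.0]
ft_force: [0.2, 0.4, 0.7]
grip_width: 0.999
grasp_force: 0.0
```

```bash
python3 see.py yellow .460 -.097 110; python3 st.py .460 -.097 .0195
```

```text
px (322, 226) lid at [ 0.4597 -0.0976] area ratio 0.986
t 26.82 pos [ 0.4606 -0.0988  0.134 ] F [0.2 0.1 0.3] w 84.8 g 0.0 j7 0.17
turn [ 0.01  0.   -0.02]
shift [ 0.05 -0.02  2.86]
```

>>> carry_out(
  commands=[
    [[0,-0.02,0.5,0,0,0],[0,0,0.6,0,0,0],[0,0,0.6,0,0,0],[0,0,0.5,0,0,0],[0,0,0.4,0,0,0],[0,0,0.25,0,0,0],[0,0,0,0,0,0],[0,0,0,0,0,0],[0,0,0,0,0,0]],
  ],
)

```text
clock: 27.57
position: [0.4603, -0.0976, 0.0204]
ee_rot: [0.707, 0.707, 0.001, 0.001]
ft_force: [0.0, 0.7, -0.6]
grip_width: 0.996
grasp_force: 0.0
```

>>> carry_out(
  commands=[
    [[0,0,0,0,0,0],[0,0,0,0,0,0],[0,0,0,0,0,0],[0,0,0,0,0,0],[0,0,0,0,0,0],[0,0,0,0,0,0],[0,0,0,0,0,0],[0,0,0,0,0,0]],
  ],
  hand=1,
)

```text
clock: 28.23
position: [0.4596, -0.0971, 0.0196]
ee_rot: [0.707, 0.707, 0.0, -0.0]
ft_force: [-2.0, 0.8, 7.4]
grip_width: 0.24
grasp_force: 48.6
```

>>> carry_out(
  commands=[
    [[0,0,-0.3,0,0,0],[0,0,-0.5,0,0,0],[0,0,-0.7,0,0,0],[0,0,-0.7,0,0,0],[0,0,-0.7,0,0,0],[0,0,-0.7,0,0,0],[0,0,-0.7,0,0,0],[0,0,-0.4,0,0,0],[0,0,0,0,0,0],[0,0,0,0,0,0]],
  ],
)

```text
clock: 29.07
position: [0.4596, -0.097, 0.2074]
ee_rot: [0.707, 0.707, 0.001, 0.0]
ft_force: [-0.4, -0.2, -1.6]
grip_width: 0.24
grasp_force: 49.1
```

```bash
python3 held2.py yellow; python3 st.py .641 -.238 .205
```

```text
tcp [ 0.4596 -0.097   0.2074] lid-tcp mm [ 0.4 -0.7] med res 0.6 (197, 172, 253, 175) 34
t 29.12 pos [ 0.459  -0.097   0.2065] F [-0.   0.9 -2.6] w 20.0 g 49.135385155677795 j7 0.1
turn [-0.01 -0.   -0.  ]
shift [-3.52  4.55  0.03]
```

>>> carry_out(
  commands=[
    [[-0.2,0.3,0,0,0,0],[-0.4,0.5,0,0,0,0],[-0.5,0.6,0,0,0,0],[-0.5,0.6,0,0,0,0],[-0.5,0.7,0,0,0,0],[-0.5,0.7,0,0,0,0],[-0.4,0.6,0,0,0,0],[-0.3,0.4,0,0,0,0],[-0.2,0.15,0,0,0,0],[0,0,0,0,0,0],[0,0,0,0,0,0],[0,0,0,0,0,0],[0,0,0,0,0,0]],
  ],
)

```text
clock: 30.2
position: [0.641, -0.2364, 0.2069]
ee_rot: [0.707, 0.707, 0.0, -0.0]
ft_force: [0.1, 0.4, -1.5]
grip_width: 0.24
grasp_force: 49.3
```

```bash
python3 st.py .641 -.238 .205; python3 - <<'E'
from h import *
P=camera_params('wrist'); i=camera('wrist'); a=np.linspace(0,6.28,90)
for z in(0,.097):
  w=proj(P,np.c_[.641+.048*np.cos(a),-.238+.048*np.sin(a),0*a+z]);print(z,w.min(0).round(1),w[np.argmin(w[:,1])].round(1))
cv2.imwrite('pics/yz.png',cv2.resize(i[120:220,240:400,::-1],None,fx=5,fy=5,interpolation=cv2.INTER_CUBIC))
E
```

```text
t 30.2 pos [ 0.641  -0.2364  0.2069] F [ 0.1  0.4 -1.5] w 20.4 g 49.31044042110443 j7 0.56
turn [-0.   -0.01  0.  ]
shift [-0.04  0.    0.05]
0 [271.2 153.7] [324.2 153.7]
0.097 [252.5 163.4] [324.4 163.4]
```

View pics/yz.png

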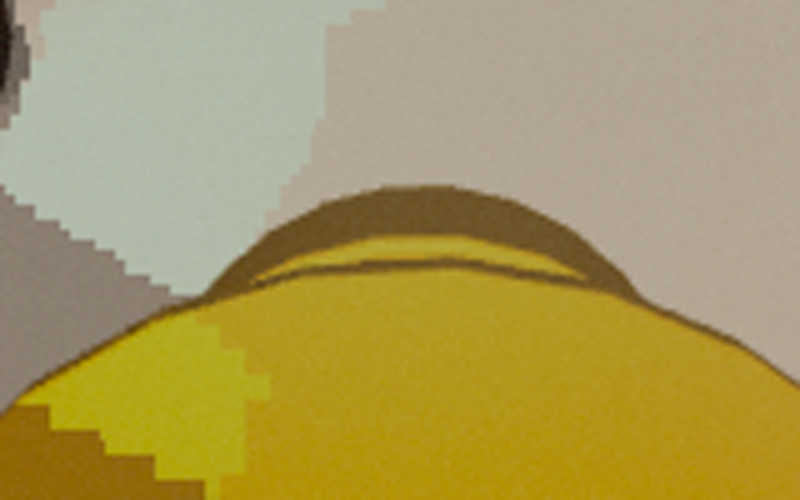

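The yellow rim's back edge is at (324,166.6) against a predicted (324,163.4), so it's 2 mm toward −y. Correct and descend.

>>> carry_out(
  commands=[
    [[-0.05,0,0.3,0,0,0],[0,0,0.5,0,0,0],[0,0,0.5,0,0,0],[0,0,0.4,0,0,0],[0,0,0.25,0,0,0],[0,0,0.15,0,0,0],[0,0,0.1,0,0,0],[0,0,0.05,0,0,0],[0,0,0.05,0,0,0],[0,0,0,0,0,0],[0,0,0,0,0,0],[0,0,0,0,0,0]],
  ],
)

```text
clock: 31.25
position: [0.6417, -0.2394, 0.1158]
ee_rot: [0.707, 0.707, 0.0, 0.0]
ft_force: [-0.0, -0.3, -2.3]
grip_width: 0.233
grasp_force: 49.3
```

>>> carry_out(
  commands=[
    [[0,0,0.03,0,0,0],[0,0,0.03,0,0,0],[0,0,0,0,0,0],[0,0,0,0,0,0]],
  ],
)

```text
clock: 31.58
position: [0.6414, -0.2392, 0.1128]
ee_rot: [0.707, 0.707, 0.0, -0.0]
ft_force: [-0.1, -0.2, -2.1]
grip_width: 0.239
grasp_force: 49.3
```

>>> carry_out(
  commands=[
    [[0,0,0.03,0,0,0],[0,0,0.03,0,0,0],[0,0,0,0,0,0],[0,0,0,0,0,0]],
  ],
)

```text
clock: 31.92
position: [0.6414, -0.2392, 0.1103]
ee_rot: [0.707, 0.707, -0.0, -0.0]
ft_force: [0.2, 0.2, -2.3]
grip_width: 0.237
grasp_force: 49.3
```

>>> carry_out(
  commands=[
    [[0,0,0.03,0,0,0],[0,0,0,0,0,0],[0,0,0,0,0,0]],
  ],
)

```text
clock: 32.17
position: [0.6414, -0.2393, 0.1092]
ee_rot: [0.707, 0.707, -0.0, -0.0]
ft_force: [0.7, 0.5, -2.3]
grip_width: 0.235
grasp_force: 49.3
```

>>> carry_out(
  commands=[
    [[0,0,0.025,0,0,0],[0,0,0,0,0,0],[0,0,0,0,0,0]],
  ],
)

```text
clock: 32.42
position: [0.6415, -0.2393, 0.1088]
ee_rot: [0.707, 0.707, 0.0, 0.0]
ft_force: [-2.0, 1.8, 3.8]
grip_width: 0.241
grasp_force: 49.9
```

>>> carry_out(
  commands=[
    [[0,0,0,0,0,0],[0,0,0,0,0,0],[0,0,0,0,0,0],[0,0,0,0,0,0],[0,0,0,0,0,0],[0,0,0,0,0,0],[0,0,0,0,0,0]],
  ],
  hand=-1,
)

```text
clock: 33.0
position: [0.6414, -0.2393, 0.1082]
ee_rot: [0.707, 0.707, 0.0, -0.0]
ft_force: [-0.0, -0.3, 0.3]
grip_width: 1.001
grasp_force: 0.0
```

>>> carry_out(
  commands=[
    [[0,0,-0.3,0,0,0],[0,0,-0.5,0,0,0],[0,0,-0.7,0,0,0],[0,0,-0.7,0,0,0],[0,0,-0.5,0,0,0],[0,-0.6,-0.4,0,0,0],[0,-0.8,0,0,0,0],[0,-0.8,0,0,0,0],[0,-0.8,0,0,0,0],[0,-0.8,0,0,0,0],[0,-0.6,0,0,0,0],[0,-0.3,0,0,0,0],[0,0,0,0,0,0],[0,0,0,0,0,0]],
  ],
)

```text
clock: 34.17
position: [0.4538, -0.2391, 0.2332]
ee_rot: [0.707, 0.707, 0.001, 0.0]
ft_force: [1.0, 1.4, -0.6]
grip_width: 1.001
grasp_force: 0.0
```

```bash
python3 - <<'E'
from h import *
i=camera('side'); cv2.imwrite('pics/end.png',cv2.resize(i[100:360,220:540,::-1],None,fx=2.3,fy=2.3,interpolation=cv2.INTER_CUBIC))
E
```

```text
(no output)
```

View pics/end.png

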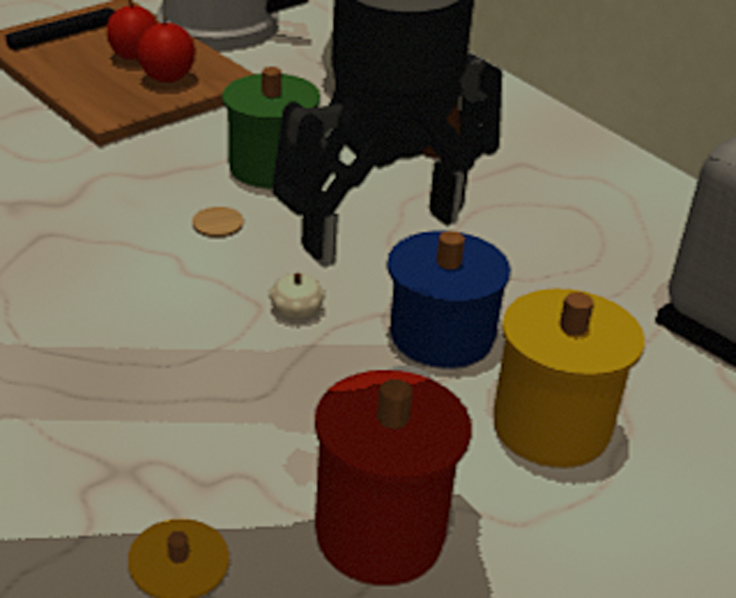

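All four lids are flat on their own canisters (knobs at green (271,82), blue (450,250), yellow (577,314), red (394,404)). The pumpkin is undisturbed at (297,298) and the gripper is clear.

```bash
python3 -c "
from workcell import *
print(hand_in())"
```

```text
the job is handed in; nothing more can be done
None
```

I seated each of the four lids on the canister of its own colour, lowering each until it touched the rim before release, and handed the job in at about 34 s of the 112 s. The final picture shows all four flat and the pumpkin in place; the salt pot was hidden from view there, but nothing came near it.

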